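# Slide the shaker's carrier board home into its notches

### The arm

A 6-joint arm with a two-finger parallel gripper is mounted at the origin on the work surface. World frame = base frame: x ahead of the robot, y to its left, z up, the work surface at z = 0. Lengths are in m, angles in rad, forces in N, time in s.
With the tool pointing down it reaches from about 0.3 to 0.875 m from the base axis. Payload 6.4 kg.
Tool frame: the origin (TCP) lies between the finger pads; the fingertips stand 25 mm ahead of it and the grasp point (between the pads) lies 6 mm ahead of it; z points along the fingers, y is the line along which they close (so a half turn about z gives the same grasp; the last joint's range is limited). The gripper opens to 85 mm and grips with 20 to 120 N. Pads are 22 mm wide; open, the fingers measure 114 mm over their backs; the gripper's body (76 mm by 85 mm) begins 54 mm behind the grasp point. The pads swing forward as they close: fully open they stand 13 mm farther back than shut.
Start: joints at [-1.501, 0.181, 1.607, -0, 1.354, -0.206], TCP at [0.157, -0.553, 0.256] pointing down, gripper open.
Joint ranges: [-2.99, 2.99], [-0.89, 2.07], [0.3, 2.58], [-1.14, 4.28], [0, 2.63], [-3.12, 3.12]. Speed limits (rad/s): [2.57, 2.57, 3.01, 3.14, 3.14, 3.14].

### API

Orientations are given as a unit quaternion [w, x, y, z].
In Python, from bench import ctrl gives the robot as it stands.
- The arm moves only by the tool servo_tool, never from a script. Its argument "series" is text: rows parted by semicolons, each of 7 numbers parted by spaces: the gripper command: -1 is fully open, 1 is shut, values between are in proportion, then the shift along the tool's x, y, z in m, then the turn, a rotation vector about the tool's x, y, z in degrees. A call has 1 to 12 rows; each row is the pose to reach, as a shift and turn from the pose commanded when the call began, along the tool's axes at that moment; what a row does not reach only later rows make up. A row lasts 1/12 s, in which the tool goes at most 41.7 mm and 7.16 degrees, less where a joint would pass 70% of its speed; a pose out of reach is approached as far as the arm can. A call with a gripper value outside its range is refused whole. The fingers move at their own pace and stop on an object; the grip force is fixed at half the most. Time passes only in rows, so rows that repeat a pose let the fingers close. It gives the time, the measured TCP pose, the force, the opening and the grip force at its end, in the units of the state.
- ctrl.get_obs(): the state, without advancing time (a new reading comes with each control period).
- ctrl.camera(name): name is "scene" or "side" or "wrist"; returns a dict with "img" (384x512x3 uint8, red, green, blue), "z_map" (384x512 float32, m along the optical axis (not along the pixel's ray), 0 where there is no reading), "fovy" (degrees; the focal length in pixels is half the picture's height over the tangent of half this angle, whatever the lens; pixels are square), "cx", "cy" (the principal point, pixels), "extrinsics" (4x4, takes a point from camera to world coordinates); the wrist camera has in their place "T_tool_cam" (4x4, takes a point from camera to tool coordinates, whose origin is the TCP and whose axes are the flange's). Camera axes: x right, y down, z forward; pixel columns grow to the right and rows downward; lengths in m; the calibration is good to about 2 mm. The wrist camera is an equidistant fisheye: a pixel r from the principal point sees the ray r / f radians off the axis. A picture is of the moment at which its call begins: read the wrist's pose just before it.
- ctrl.hand_in(): hands the job in; it is judged then, once.
The state is a dict: "time_s": time; "q": joint angles; "dq": joint speeds; "joint_efforts": joint torques, N m; "eef_pos": TCP position; "eef_rot": TCP orientation; "wrist_force": force on the tool from outside, world axes, zero at the start; "torque": the same for the moment, N m; "opening": opening from 0.0 (shut) to 1.0 (fully open); "grasp_force": force on a finger pad.
Only numpy, scipy, OpenCV 4.12 (cv2) and the standard library are available. Lean on these libraries where they do the work, as an engineer would, in place of code of your own. Each camera call takes 0.05 s, during which the arm holds its last target. There are 200 camera calls.

### The job

On the bench shaker, push the white carrier board, with the capped jar standing on it, along the rails until its feet drop into the locating notches and it lies fully down on all four feet. Only push it with your fingertips: never lift the board or the jar, keep the jar upright in its place, leave the other things on the bench where they are, and finish clear of everything.

Things in the scene. Friction and masses are not known exactly. Their poses are not given: they have to be found in the camera images.
- shaker: Fixed bench shaker, white with green band, 360 (x) x 250 (y) mm. Origin: centre of underside, on the bench; +x is the way the board must slide, z up. Deck at 70 mm. Grey rails along x, tops at 84 mm, x -178 to +178 mm, no end stop: outer pair at y +-80, inner pair at y +-46 mm, each 26 mm wide. Side guides at y +-100.5 mm (8 thick, tops at 100 mm) leave the board 1.5 mm play each side.
- board: White loose board, 180 (x, along rails) x 190 mm, about 0.35 kg, axes as the shaker's. Origin: centre, at the soles of its feet (height 84 mm on the rails, 76 seated). Starts 90 to 135 mm short of the seat. Plate 10 to 20 mm above origin. Feet 10 high, 16 long, 14 wide mm: front pair x +75, y +-80 (on outer rails), rear pair x -75, y +-46 (on inner rails). Slides with 2 to 8 N.
- jar: Capped amber glass jar, loose, 56 mm across, 85 mm high, about 0.2 kg, origin at the centre of its underside. It stands on the board at board x = +30, y = 0 mm, 20 mm above the board's origin, loosely between six steel pins 14 mm high.
- reagent: Bystander: amber reagent bottle standing on the bench, 70 mm across, 170 mm high, origin at the centre of its underside.
- beaker: Bystander: white ceramic beaker on the bench, 70 mm across the rim, 90 mm high, origin at the centre of its underside.
- tub: Bystander: clear open plastic tub on the bench, 170 x 120 x 75 mm, origin at the centre of its underside.
- seat (a point): Where the board's origin lies when seated: shaker x = +60, y = 0, height 76 mm (the notch floors). Each rail has one notch 21 mm long, 8 mm deep, with a black floor: outer rails at shaker x = +135 mm, inner rails at x = -15 mm. All four feet drop together here, with 2.5 mm play along x; the notch walls then stop the board.
- lip (a point): Middle of the outer (trailing) face of the board's upright push lip, 32 mm above the board's origin, at board x = -90 mm. The lip runs along the trailing edge: 10 mm thick (x -90 to -80), 110 mm wide (y), top 45 mm above the origin, flush with the plate's trailing edge below it. Push here, towards shaker +x.
Not all that is in view belongs to the job. What is shaped like the jar but red is not meant.

How it is judged:
By the outcome, as a careful person would: the job done as asked, in the order asked, and still so for the second after the job is handed in, with the robot touching nothing.
It also fails if it takes over 37 s, if anything falls off the work surface, if the arm or the gripper's body presses on something with over 40 N, if the wrist force passes 120 N, or if a joint passes its speed limit or range.

## Working session

There is one attempt and no reset: what is moved stays moved. The work goes in short steps, Python scripts to look and compute and a tool call to move; the robot and the scene stay as the last step left them, time stands still between calls to the robot, and variables do not carry over. Pictures are saved under pics/ and viewed, at most 10 in all, crops included, and the job is handed in when it is done.

Besides the shell and the picture viewer there is one more tool, called after "Emit:" by a JSON object that holds its "method" and its "body", one argument or row to a line. servo_tool: Moves the arm, as the interface text tells. Its arguments: {"type":"object","properties":{"series":{"type":"string"}},"required":["series"]}

```bash
mkdir -p pics; cat > h.py <<'E'
import numpy as np, cv2
from bench import ctrl
def pts(c):
    h,w=c["z_map"].shape; f=h/2/np.tan(np.radians(c["fovy"])/2)
    u,v=np.meshgrid(np.arange(w),np.arange(h)); z=c["z_map"]
    P=np.stack([(u-c["cx"])/f*z,(v-c["cy"])/f*z,z],-1)
    E=np.array(c["extrinsics"]); return P@E[:3,:3].T+E[:3,3]
E
python3 - <<'E'
from h import *
o=ctrl.get_obs(); print({k:np.round(v,3) for k,v in o.items()})
for n in("scene","side"):
    c=ctrl.camera(n); np.savez(n+".npz",**c)
    cv2.imwrite(f"pics/{n}0.png",c["img"][:,:,::-1]); print(n,np.round(c["extrinsics"],2).tolist(),c["fovy"])
E
```

```text
{'time_s': np.float64(0.0), 'q': array([-1.501,  0.182,  1.608,  0.   ,  1.354, -0.206]), 'dq': array([ 0.   ,  0.002, -0.001,  0.001,  0.001, -0.001]), 'joint_efforts': array([ 0.0000e+00, -4.4488e+01, -3.5133e+01, -0.0000e+00,  9.0000e-03,
        0.0000e+00]), 'eef_pos': array([ 0.157, -0.553,  0.255]), 'eef_rot': array([-0.001,  0.991,  0.137,  0.   ]), 'wrist_force': array([-0.279, -0.61 ,  0.041]), 'torque': array([0.003, 0.01 , 0.017]), 'grasp_force': np.float64(0.0), 'opening': np.float64(1.004)}
scene [[0.02, 0.55, -0.83, 1.67], [1.0, 0.0, 0.03, 0.0], [0.02, -0.84, -0.55, 0.8], [0.0, 0.0, 0.0, 1.0]] 52.68988967533912
side [[-0.87, -0.38, 0.31, 0.07], [-0.49, 0.67, -0.56, 0.97], [0.01, -0.64, -0.77, 1.36], [0.0, 0.0, 0.0, 1.0]] 45.45783370822221
```

View pics/scene0.png

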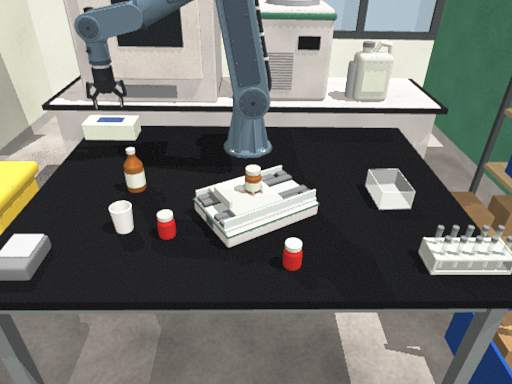

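View pics/side0.png

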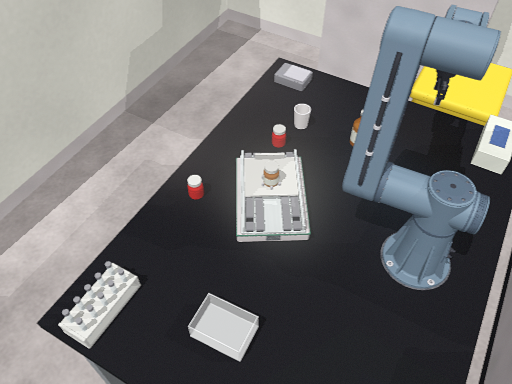

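Scene image: the amber jar is on the board at (253,180). Candidates that could be mistaken for it are the red jars at (167,225) and (292,255) and the reagent bottle at (134,170). I choose the amber jar on the white board. In the side view the board is at (270,175), with free rails towards the bottom, so the push goes roughly +y.

```bash
python3 - <<'E'
from h import *
c=dict(np.load("side.npz")); P=pts(c); z=P[...,2]; 
reg=np.zeros(z.shape,bool); reg[145:250,230:315]=1
def rect(m,n):
    q=P[m][:,:2].astype(np.float32)
    if len(q)<5: print(n,len(q));return
    r=cv2.minAreaRect(q*1000); print(n,len(q),r, q.mean(0), "z",np.median(z[m]))
rect(reg&(z>.02)&(z<.15),"all")
for lo,hi,n in((.079,.088,"rails"),(.066,.074,"deck"),(.093,.1015,"guides"),(.1015,.109,"plate"),(.122,.135,"lip"),(.16,.2,"jarTop")): rect(reg&(z>lo)&(z<hi),n)
im=c["img"][140:250,225:320,::-1]; cv2.imwrite("pics/crop1.png",cv2.resize(im,None,fx=5,fy=5,interpolation=cv2.INTER_CUBIC))
c=dict(np.load("scene.npz")); P=pts(c); z=P[...,2]; 
reg=np.zeros(z.shape,bool); reg[165:242,190:320]=1
for lo,hi,n in((.02,.15,"all"),(.079,.088,"rails"),(.1015,.109,"plate"),(.122,.135,"lip"),(.16,.2,"jarTop")): rect(reg&(z>lo)&(z<hi),n)
E
```

```text
all 5761 ((541.5564575195312, 29.987838745117188), (258.2740783691406, 369.0467529296875), 31.215368270874023) [0.5254979  0.06956118] z 0.08374073452915254
rails 941 ((546.28271484375, 30.94915771484375), (204.86846923828125, 364.87078857421875), 30.946781158447266) [0.4991062  0.10794631] z 0.08379141830746861
deck 955 ((546.10205078125, 34.17189025878906), (232.56813049316406, 364.21826171875), 32.50069808959961) [0.5055051 0.1206073] z 0.07015378585040177
guides 586 ((546.8118286132812, 30.4228515625), (209.82550048828125, 362.004150390625), 31.044538497924805) [0.54798704 0.02511733] z 0.09960959950553105
plate 1317 ((545.9957885742188, 32.70985412597656), (208.20668029785156, 352.2162170410156), 31.373302459716797) [0.56448114 0.00421483] z 0.10437832398523406
lip 125 ((578.8731079101562, -16.27361297607422), (107.47986602783203, 150.4901123046875), 29.93684196472168) [ 0.5914378 -0.0378324] z 0.1274864218331877
jarTop 205 ((553.9583129882812, 23.542686462402344), (52.833885192871094, 50.309242248535156), 73.16865539550781) [0.5505424  0.02733294] z 0.18604349991382252
all 5902 ((615.47265625, 72.25006103515625), (401.9415283203125, 366.33929443359375), 30.51618194580078) [0.60224324 0.02820469] z 0.08286074571441232
rails 1079 ((623.177734375, 77.53096008300781), (382.99713134765625, 359.79266357421875), 30.95915985107422) [0.5626155  0.04192996] z 0.08376914399857915
plate 1210 ((553.7993774414062, 26.354766845703125), (208.69944763183594, 338.0902099609375), 31.115257263183594) [ 0.58951765 -0.00215861] z 0.10407321111013762
lip 142 ((611.564208984375, -28.15404510498047), (99.56079864501953, 156.55152893066406), 2.728555202484131) [ 0.59981304 -0.03492932] z 0.1284648437885325
jarTop 205 ((555.6697387695312, 20.117168426513672), (52.2924690246582, 51.066497802734375), 12.800408363342285) [0.56365883 0.0197243 ] z 0.18489459539697284
```

View pics/crop1.png

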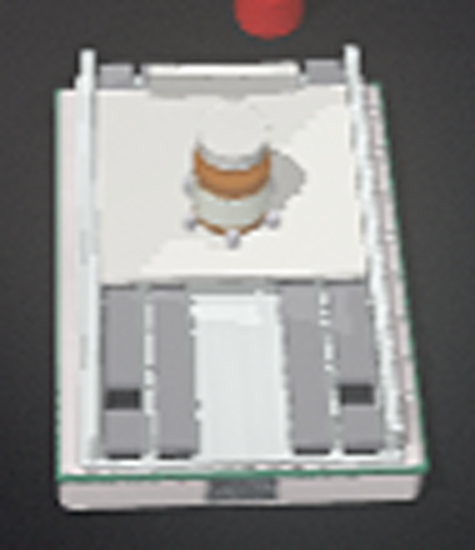

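The crop confirms the amber jar stands between pins on the board. The lip is at the far end (crop y≈75), the black outer notches at (123,397) and (357,393), and the red jar is just behind. Next I measure in the shaker frame and find the obstacles.

```bash
python3 - <<'E'
from h import *
a=np.radians(121); d=np.array([np.cos(a),np.sin(a)]); n=np.array([-d[1],d[0]]); S=np.array([.546,.031])
for nm,box in(("side",(145,250,230,315)),("scene",(165,242,190,320))):
    c=dict(np.load(nm+".npz")); P=pts(c); z=P[...,2]; r0,r1,c0,c1=box
    R=np.zeros(z.shape,bool); R[r0:r1,c0:c1]=1
    X=np.stack([(P[...,:2]-S)@d,(P[...,:2]-S)@n],-1)
    def ext(m,t): q=X[m]*1000; print(nm,t,m.sum(),np.percentile(q,[2,50,98],axis=0).round(1).tolist())
    ext(R&(z>.082)&(z<.0855),"rails"); ext(R&(z>.097)&(z<.1013),"guides")
    ext(R&(z>.1025)&(z<.106)&(abs(X[...,1])<.09),"plate")
    ext(R&(z>.126)&(z<.131)&(X[...,0]<-.09),"lip"); ext(R&(z>.18),"jartop")
    img=c["img"].astype(int); blk=R&(img.max(-1)<75)&(z>.07)&(z<.08)&(X[...,0]>.1); ext(blk,"notch") if blk.sum()>3 else None
    hsv=cv2.cvtColor(c["img"],cv2.COLOR_RGB2HSV)
    red=((hsv[...,0]<4)|(hsv[...,0]>175))&(hsv[...,1]>200)&(z>.02)&(z<.2)
    k,l,s,_=cv2.connectedComponentsWithStats(red.astype(np.uint8))
    for i in range(1,k):
        if s[i,4]>30: print(nm,"red",P[l==i].mean(0).round(3),X[l==i].mean(0).round(3))
c=dict(np.load("scene.npz"));P=pts(c)
for t,(u,v) in dict(reagtop=(130,152),beaker=(121,212)).items(): print(t,P[v,u].round(3))
print(np.round(ctrl.camera("wrist")["T_tool_cam"],3).tolist())
E
```

```text
side rails 450 [[-174.2, -92.2], [101.5, 34.9], [176.6, 92.8]]
side guides 456 [[-144.5, -105.1], [-12.6, -12.4], [166.8, 103.2]]
side plate 655 [[-125.6, -86.2], [-31.3, 6.6], [46.1, 88.1]]
side lip 42 [[-132.8, -53.2], [-127.7, -6.3], [-121.5, 51.0]]
side jartop 177 [[-35.4, -78.0], [-3.9, -7.2], [1045.1, 20.1]]
side notch 33 [[125.1, -85.8], [134.3, -68.5], [179.0, 90.1]]
scene rails 679 [[-176.3, -266.3], [75.2, -37.5], [174.7, 96.6]]
scene guides 354 [[-171.3, -106.1], [-45.1, -96.1], [166.0, 104.5]]
scene plate 837 [[-131.5, -86.9], [-57.0, -30.4], [42.0, 85.8]]
scene lip 55 [[-133.8, -51.3], [-129.4, -4.6], [-124.4, 51.4]]
scene jartop 161 [[-600.2, -948.0], [-23.1, -14.5], [7.7, 20.2]]
scene notch 15 [[107.9, -56.8], [142.5, 36.5], [169.4, 89.5]]
scene red [ 0.686 -0.255  0.047] [-0.317  0.027]
scene red [0.824 0.137 0.062] [-0.053 -0.293]
scene red [0.83  0.131 0.04 ] [-0.06  -0.295]
reagtop [ 0.388 -0.425  0.163]
beaker [ 0.662 -0.395  0.089]
[[0.001, -0.955, -0.297, 0.076], [1.0, 0.001, -0.0, 0.001], [0.001, -0.297, 0.955, -0.117], [0.0, 0.0, 0.0, 1.0]]
```

Emit:
{"method": "servo_tool", "body": {
  "series": "0 0.579 -0.288 0 0 0 -105.3; 0 0.579 -0.288 0 0 0 -105.3; 0 0.579 -0.288 0 0 0 -105.3; 0 0.579 -0.288 0 0 0 -105.3; 0 0.579 -0.288 0 0 0 -105.3; 0 0.579 -0.288 0 0 0 -105.3; 0 0.579 -0.288 0 0 0 -105.3; 0 0.579 -0.288 0 0 0 -105.3; 0 0.579 -0.288 0 0 0 -105.3; 0 0.579 -0.288 0 0 0 -105.3; 0 0.579 -0.288 0 0 0 -105.3; 0 0.579 -0.288 0 0 0 -105.3"
}}

```text
time_s: 1.15
eef_pos: [0.5278, -0.2152, 0.2561]
eef_rot: [-0.0, 0.629, 0.778, -0.0]
wrist_force: [1.2, -0.4, 0.2]
opening: 0.501
grasp_force: 0.0
```

Emit:
{"method": "servo_tool", "body": {
  "series": "0 0.072 0.125 0 0 0 -19.3; 0 0.072 0.125 0 0 0 -19.3; 0 0.072 0.125 0 0 0 -19.3; 0 0.072 0.125 0 0 0 -19.3; 0 0.072 0.125 0 0 0 -19.3; 0 0.072 0.125 0 0 0 -19.3"
}}

```text
time_s: 1.65
eef_pos: [0.6346, -0.1201, 0.2554]
eef_rot: [-0.001, 0.491, 0.871, -0.0]
wrist_force: [-0.6, -0.3, -0.3]
opening: 0.498
grasp_force: 0.0
```

```bash
cat > w.py <<'E'
from h import *
o=ctrl.get_obs(); a=np.radians(121); d=np.array([np.cos(a),np.sin(a)]); n=np.array([-d[1],d[0]])
e=np.array(o["eef_pos"]); q=o["eef_rot"]; p=e[:2]-[.546,.031]
print("shaker xy",(p@d).round(4),(p@n).round(4),"z",e[2].round(4),"yaw",np.degrees(2*np.arctan2(q[2],q[1])).round(2),"F",np.round(o["wrist_force"],1),"t",o["time_s"])
E
python3 w.py; python3 - <<'E'
from h import *
c=ctrl.camera("side"); cv2.imwrite("pics/s1.png",cv2.resize(c["img"][100:260,200:400,::-1],None,fx=3,fy=3,interpolation=cv2.INTER_CUBIC))
E
```

```text
shaker xy -0.1751 0.0019 z 0.2554 yaw 121.16 F [-0.6 -0.3 -0.3] t 1.65
```

View pics/s1.png

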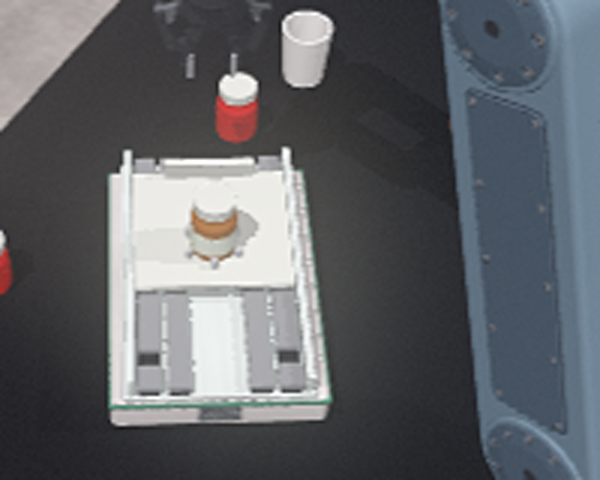

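The picture shows the gripper at (210,30), up behind the lip at (210,168), clear of the red jar. I lower it now, then approach gently.

Emit:
{"method": "servo_tool", "body": {
  "series": "0 0 0 0.035 0 0 0; 0 0 0 0.07 0 0 0; 0 0 0 0.1 0 0 0; 0 0 0 0.12 0 0 0; 0 0 0 0.133 0 0 0; 0 0 0 0.133 0 0 0; 0 0.008 0 0.133 0 0 0; 0 0.014 0 0.133 0 0 0; 0 0.018 0 0.133 0 0 0; 0 0.020 0 0.133 0 0 0; 0 0.020 0 0.133 0 0 0"
}}

```text
time_s: 2.62
eef_pos: [0.6245, -0.1035, 0.1247]
eef_rot: [0.001, 0.492, 0.871, 0.0]
wrist_force: [0.1, -1.4, -0.3]
opening: 0.497
grasp_force: 0.0
```

```bash
python3 w.py; python3 - <<'E'
from h import *
c=ctrl.camera("scene"); cv2.imwrite("pics/s2.png",cv2.resize(c["img"][130:250,170:330,::-1],None,fx=4,fy=4,interpolation=cv2.INTER_CUBIC))
E
```

```text
shaker xy -0.1557 0.002 z 0.1247 yaw 121.09 F [ 0.1 -1.4 -0.3] t 2.6167
```

View pics/s2.png

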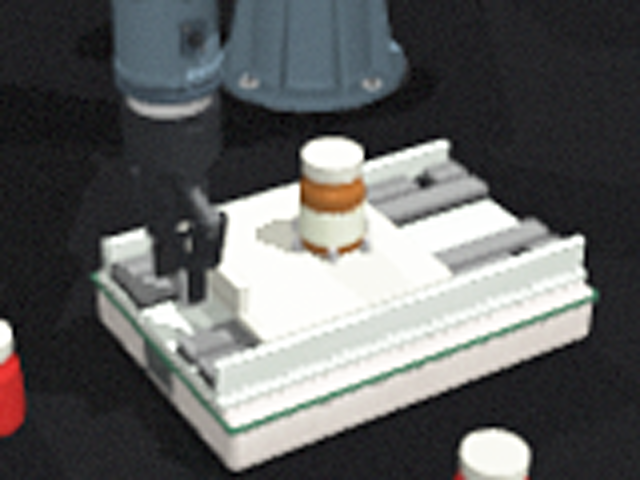

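The fingers (195,270) stand behind the lip (230,290), between the guides and just short of contact. I start pushing.

Emit:
{"method": "servo_tool", "body": {
  "series": "0 0.003 0 0.003 0 0 0; 0 0.006 0 0.003 0 0 0; 0 0.008 0 0.003 0 0 0; 0 0.010 0 0.003 0 0 0; 0 0.012 0 0.003 0 0 0; 0 0.014 0 0.003 0 0 0; 0 0.016 0 0.003 0 0 0; 0 0.019 0 0.003 0 0 0; 0 0.022 0 0.003 0 0 0; 0 0.025 0 0.003 0 0 0; 0 0.028 0 0.003 0 0 0; 0 0.031 0 0.003 0 0 0"
}}

```text
time_s: 3.67
eef_pos: [0.608, -0.0772, 0.1203]
eef_rot: [0.0, 0.492, 0.871, 0.0]
wrist_force: [0.8, -2.1, -1.4]
opening: 0.496
grasp_force: 1.1
```

Emit:
{"method": "servo_tool", "body": {
  "series": "0 0.003 0 0 0 0 0; 0 0.006 0 0 0 0 0; 0 0.009 0 0 0 0 0; 0 0.012 0 0 0 0 0; 0 0.015 0 0 0 0 0; 0 0.018 0 0 0 0 0; 0 0.021 0 0 0 0 0; 0 0.024 0 0 0 0 0; 0 0.027 0 0 0 0 0; 0 0.030 0 0 0 0 0; 0 0.033 0 0 0 0 0; 0 0.035 0 0 0 0 0"
}}

```text
time_s: 4.67
eef_pos: [0.5899, -0.0472, 0.1203]
eef_rot: [0.0, 0.492, 0.871, 0.0]
wrist_force: [1.7, -1.8, -1.0]
opening: 0.505
grasp_force: 1.1
```

```bash
python3 w.py; cat > b.py <<'E'
from h import *
a=np.radians(121); d=np.array([np.cos(a),np.sin(a)]); n=np.array([-d[1],d[0]]); S=np.array([.546,.031])
c=ctrl.camera("side"); P=pts(c); z=P[...,2]; X=(P[...,:2]-S)@d; Y=(P[...,:2]-S)@n
m=(c["img"].min(-1)>140)&(abs(Y)<.085)&(z>.088)&(z<.110)&(abs(X)<.17); q=X[m]
print("front edge x",np.percentile(q,97).round(4),"by y",[np.percentile(X[m&(abs(Y-y)<.015)],98).round(4) for y in(-.065,-.04,.04,.065)])
for s in(-1,1):
  for t in(-1,1):
    k=m&(Y*s>.035)&((X-np.median(q))*t>.015); print(s,t,k.sum(),"z",np.median(z[k]).round(4))
import time; cv2.imwrite(f"pics/b{int(time.time())}.png",cv2.resize(c["img"][130:250,220:330,::-1],None,fx=5,fy=5,interpolation=cv2.INTER_CUBIC))
E
python3 b.py; ls pics
```

```text
shaker xy -0.0896 0.0026 z 0.1203 yaw 121.05 F [ 1.7 -1.8 -1. ] t 4.6667
front edge x 0.1025 by y [np.float64(0.1058), np.float64(0.1236), np.float64(0.1218), np.float64(0.1056)]
-1 -1 272 z 0.1034
-1 1 235 z 0.104
1 -1 261 z 0.1043
1 1 220 z 0.1035
b1796309515.png
crop1.png
s1.png
s2.png
scene0.png
side0.png
```

Emit:
{"method": "servo_tool", "body": {
  "series": "0 0.003 0 0 0 0 0; 0 0.006 0 0 0 0 0; 0 0.009 0 0 0 0 0; 0 0.012 0 0 0 0 0; 0 0.015 0 0 0 0 0; 0 0.018 0 0 0 0 0; 0 0.021 0 0 0 0 0; 0 0.024 0 0 0 0 0; 0 0.027 0 0 0 0 0; 0 0.030 0 0 0 0 0; 0 0.032 0 0 0 0 0; 0 0.033 0 0 0 0 0"
}}

```text
time_s: 5.72
eef_pos: [0.573, -0.019, 0.1204]
eef_rot: [0.0, 0.492, 0.871, 0.0]
wrist_force: [1.4, -2.7, 0.2]
opening: 0.5
grasp_force: 1.6
```

Emit:
{"method": "servo_tool", "body": {
  "series": "0 0.001 0 0 0 0 0; 0 0.002 0 0 0 0 0; 0 0.003 0 0 0 0 0; 0 0.004 0 0 0 0 0; 0 0.005 0 0 0 0 0; 0 0.006 0 0 0 0 0; 0 0.007 0 0 0 0 0; 0 0.008 0 0 0 0 0; 0 0.009 0 0 0 0 0; 0 0.010 0 0 0 0 0"
}}

```text
time_s: 6.55
eef_pos: [0.568, -0.0106, 0.1204]
eef_rot: [0.0, 0.492, 0.871, 0.0]
wrist_force: [2.3, -4.4, 2.1]
opening: 0.502
grasp_force: 2.0
```

```bash
python3 w.py; python3 b.py
```

```text
shaker xy -0.047 0.0026 z 0.1204 yaw 121.05 F [ 2.3 -4.4  2.1] t 6.55
front edge x 0.1439 by y [np.float64(0.1445), np.float64(0.1434), np.float64(0.1452), np.float64(0.1444)]
-1 -1 278 z 0.1038
-1 1 223 z 0.1035
1 -1 266 z 0.1037
1 1 228 z 0.1037
```

Emit:
{"method": "servo_tool", "body": {
  "series": "0 0.001 0 0 0 0 0; 0 0.002 0 0 0 0 0; 0 0.003 0 0 0 0 0; 0 0.004 0 0 0 0 0; 0 0.004 0 0 0 0 0"
}}

```text
time_s: 7.02
eef_pos: [0.5651, -0.0066, 0.1198]
eef_rot: [-0.001, 0.492, 0.871, -0.0]
wrist_force: [0.6, -0.9, 0.6]
opening: 0.504
grasp_force: 0.6
```

```bash
python3 w.py; python3 b.py
```

```text
shaker xy -0.0421 0.003 z 0.1198 yaw 121.06 F [ 0.6 -0.9  0.6] t 7.0167
front edge x 0.1488 by y [np.float64(0.1493), np.float64(0.1511), np.float64(0.1509), np.float64(0.1481)]
-1 -1 296 z 0.0957
-1 1 237 z 0.096
1 -1 269 z 0.0963
1 1 241 z 0.0961
```

The board dropped 8 mm evenly at all four corners. Now I back off and go up.

Emit:
{"method": "servo_tool", "body": {
  "series": "0 -0.004 0 0 0 0 0; 0 -0.012 0 0 0 0 0; 0 -0.025 0 0 0 0 0; 0 -0.04 0 0 0 0 0; 0 -0.055 0 0 0 0 0; 0 -0.065 0 -0.01 0 0 0; 0 -0.07 0 -0.04 0 0 0; 0 -0.07 0 -0.075 0 0 0; 0 -0.07 0 -0.11 0 0 0; 0 -0.07 0 -0.13 0 0 0; 0 -0.07 0 -0.14 0 0 0; 0 -0.07 0 -0.14 0 0 0"
}}

```text
time_s: 8.07
eef_pos: [0.6036, -0.0684, 0.2638]
eef_rot: [0.003, 0.492, 0.87, 0.001]
wrist_force: [0.8, 0.7, 0.4]
opening: 0.498
grasp_force: 0.0
```

```bash
python3 w.py; python3 b.py; mv $(ls -t pics/b1*|head -1) pics/fin.png
```

```text
shaker xy -0.1148 0.0018 z 0.2638 yaw 121.01 F [0.8 0.7 0.4] t 8.0667
front edge x 0.1487 by y [np.float64(0.1501), np.float64(0.1502), np.float64(0.1498), np.float64(0.1484)]
-1 -1 293 z 0.0959
-1 1 250 z 0.0961
1 -1 285 z 0.0964
1 1 256 z 0.0959
```

View pics/fin.png

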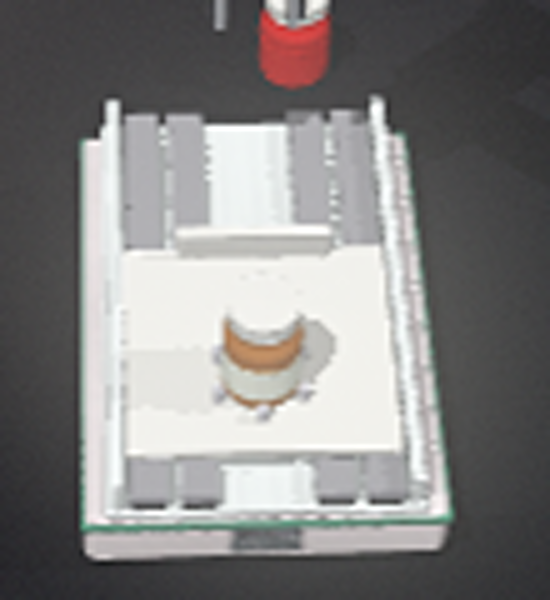

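The board is seated flat with its front edge at (265,450), the jar is upright between its pins at (262,350), and the gripper is clear above.

```bash
python3 -c "
from bench import ctrl; print(ctrl.hand_in())"
```

```text
the job is handed in; nothing more can be done
None
```

The board is seated in the notches: it measured 8 mm lower at all four corners. The jar stands upright in its pins, the gripper is clear, and I handed the job in at about 8 s.

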